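Find and press the concealed catch of a battery box

ROBOT

A 6-joint arm with a two-finger parallel gripper is mounted at the origin on a cart in front of the work surface, level with it; the furniture and walls round the work are solid. World frame = base frame: x ahead of the robot, y to its left, z up, the work surface at z = 0. Lengths are in m, angles in rad, forces in N, time in s.
With the tool pointing down it reaches from about 0.35 to 0.875 m from the base axis. Payload 15.5 kg.
Tool frame: the origin (TCP) lies between the finger pads; the fingertips stand 22 mm ahead of it and the grasp point (between the pads) lies 3 mm ahead of it; z points along the fingers, y is the line along which they close (so a half turn about z gives the same grasp; the last joint's range is limited). The gripper opens to 85 mm and grips with 20 to 120 N. Pads are 22 mm wide; open, the fingers measure 114 mm over their backs; the gripper's body (76 mm by 85 mm) begins 54 mm behind the grasp point. The pads swing forward as they close: fully open they stand 13 mm farther back than shut.
Start: joints at [-1.298, 0.494, 1.345, -0, 1.302, -0.096], TCP at [0.225, -0.583, 0.253] pointing down, gripper open.
Joint ranges: [-2.91, 2.91], [-0.82, 2.16], [0.22, 2.67], [-1.22, 4.37], [0.12, 2.79], [-3.08, 3.08]. Speed limits (rad/s): [1.89, 1.89, 2.57, 3.01, 3.01, 3.01].

INTERFACE

Orientations are given as a unit quaternion [w, x, y, z].
In Python, from bench import readout, vision, env gives the robot as it stands.
- The arm moves only by the tool step_arm, never from a script. Its argument "rows" is one flat list of numbers, 4 for each row, row after row: the shift along the tool's x, y, z in mm, then the turn about the tool's z in rad. In form: [tx, ty, tz, yaw, tx, ty, tz, yaw, ...]. A call has 1 to 12 rows; each row is the pose to reach, as a shift and turn from the pose commanded when the call began, along the tool's axes at that moment; what a row does not reach only later rows make up. A row lasts 1/10 s, in which the tool goes at most 50 mm and 8.59 degrees, less where a joint would pass 70% of its speed; a pose out of reach is approached as far as the arm can. A call with a gripper value outside its range is refused whole. "grip" is the finger opening in mm, from 0 to 85.4, set as the call begins (left out, the last holds). The fingers move at their own pace and stop on an object; "squeeze" is the grip in N (left out, the last holds). Time passes only in rows, so rows that repeat a pose let the fingers close. It gives the time, the measured TCP pose, the force, the opening and the grip force at its end, in the units of the state.
- readout.state(): the state, without advancing time (a new reading comes with each control period).
- vision.grab_frame(name): name is "side" or "top"; returns the picture (384x512x3 uint8, red, green, blue); there is no depth.
- vision.calibration(name): a dict with "camera_matrix" (3x3 intrinsics, pixels), "origin" and "rotation" of the camera in the world. Camera axes: x right, y down, z forward; pixel columns grow to the right and rows downward; lengths in m; the calibration is good to about 2 mm. A picture is of the moment at which its call begins. calibration takes no time and is no camera call.
- env.close_job(): hands the job in; it is judged then, once.
The state is a dict: "time_s": time; "joint_positions": joint angles; "dq": joint speeds; "joint_efforts": joint torques, N m; "tcp_pos": TCP position; "tool_rot": TCP orientation; "force": force on the tool from outside, world axes, zero at the start; "torque": the same for the moment, N m; "grip_width": finger opening in m; "gripper_force": force on a finger pad.
Only numpy, scipy, OpenCV 4.12 (cv2) and the standard library are available. Lean on these libraries where they do the work, as an engineer would, in place of code of your own. Each camera call takes 0.05 s, during which the arm holds its last target. There are 200 camera calls.

TASK

The low wooden box holds spare batteries under a hatch that has no handle. One of the six flush square tiles beside the hatch is a concealed push button: feel across the tiles with a fingertip, without forcing any of them, press the one that gives fully in, so that the hatch lifts, and leave the hatch standing ajar. Do not touch the hatch itself, and leave the mug, the tape measure and the glue stick where they stand.

Things in the scene. Friction and masses are not known exactly. Their poses are not given: they have to be found in the camera images.
- lock_box: Low wooden box fixed to the worktop, 128 (x) x 294 (y) x 55 mm high; origin at the centre of its underside, z up, -x side towards the robot; it may be turned some 12 degrees either way. Flat top, 55 mm above the origin: six square tiles at its -y end, the hatch at its +y end.
- panel (a point): Centre of the tile panel, on the box's top, axes as the box. Six identical tiles, 48 x 48 mm, flush with the top and with the 2 mm ribs between: centres at x = -26 and +26 mm, y = -52, 0 and +52 mm from here. Five are rigid; one, at any of the six places and looking just like the rest, is the push button (joint catch).
- catch (a joint): How far the button tile is pushed in, m: 0 flush with the panel, 0.006 fully in. It moves straight down against a steady 3.5 to 5 N, lifting the hatch as it goes, and stays where it is left.
- hatch (a joint): Angle of the hatch, rad: 0 shut and flush with the top, 0.36 fully up. Plate 108 (x) x 96 (y) x 8 mm in the box's top, centre at x = 0, y = +87 mm in the box frame, hinged on its far (+x) edge; its near edge rises about 37 mm. It rises in step with the button, 0.06 rad per mm, and stays up.
- mug: Green and white mug, 78 mm across, 116 mm over the handle, 101 mm high, standing loose beside the box; origin at the centre of its underside.
- tape_measure: Yellow tape measure, 32 x 74 x 60 mm high, standing loose beside the box; origin at the centre of its underside.
- glue_stick: Glue stick, 28 mm across, 92 mm high, standing loose at the hatch end of the box; origin at the centre of its underside.

How it is judged:
On the way:
1. the concealed button is pressed in and the hatch has lifted (value of joint hatch above 0.25 rad and value of joint catch above 0.0045 m), for 0.2 s.
At the end, for the whole second after the job is handed in: The button tile is in by more than 4.5 mm, the hatch stands ajar by more than 0.25 rad and is at rest, and the mug, tape measure and glue stick stand upright within 20 mm of where they were (all of step 1 and not (velocity of joint hatch above 0.05 rad/s) and angle between each of mug, tape_measure, glue_stick's own z axis and vertical below 0.1 rad and distance of each of mug, tape_measure, glue_stick from where it was at the start of the episode below 0.02 m); the robot touches nothing.
It fails at once if the mug is moved more than 20 mm or lifted (distance of mug from where it was at the start of the episode above 0.02 m).
It fails at once if the tape measure is moved more than 20 mm or lifted (distance of tape_measure from where it was at the start of the episode above 0.02 m).
It fails at once if the glue stick is moved more than 20 mm or lifted (distance of glue_stick from where it was at the start of the episode above 0.02 m).
It fails at once if the hatch is pushed or pried (more than 3 N) (contact force between any of the fingers, the arm and hatch above 3 N).
It fails at once if the panel is forced (more than 100 N) (contact force between the fingers and anything else above 100 N).
It also fails if it takes over 64 s, if anything falls off the work surface, if the arm or the gripper's body presses on something with over 40 N, if the wrist force passes 120 N, or if a joint passes its speed limit or range.

## Working session

There is one attempt and no reset: what is moved stays moved. The work goes in short steps, Python scripts to look and compute and a tool call to move; the robot and the scene stay as the last step left them, time stands still between calls to the robot, and variables do not carry over. Pictures are saved under pics/ and viewed, at most 10 in all, crops included, and the job is handed in when it is done.

Besides the shell and the picture viewer there is one more tool, called after ">>>" as name(argument=value, ...) on one line, values as JSON. step_arm: Moves the arm, as the interface text tells. Its arguments: {"type":"object","properties":{"rows":{"type":"array","items":{"type":"number"}},"grip":{"type":"number"},"squeeze":{"type":"number"}},"required":["rows"]}

```bash
mkdir -p pics; python3 - <<'E'
from bench import readout, vision
import cv2
for n in("top","side"):
    cv2.imwrite(f"pics/{n}0.png",vision.grab_frame(n)[:,:,::-1])
    c=vision.calibration(n);print(n,c)
print(readout.state())
E
```

```text
top {'camera_matrix': array([[354.03661366,   0.        , 254.0204473 ],
       [  0.        , 354.03661366, 192.15059126],
       [  0.        ,   0.        ,   1.        ]]), 'origin': array([ 0.31358095, -0.01401974,  0.9236022 ]), 'rotation': array([ 0.07405427, -0.68909895,  0.71706682, -0.07398496])}
side {'camera_matrix': array([[428.88170144,   0.        , 253.28911674],
       [  0.        , 428.88170144, 197.10767982],
       [  0.        ,   0.        ,   1.        ]]), 'origin': array([-0.37430512, -0.80185856,  0.62222958]), 'rotation': array([-0.49602242,  0.7653007 , -0.35135189,  0.21172728])}
{'time_s': 0.1, 'joint_positions': array([-1.29849230e+00,  4.94145961e-01,  1.34607298e+00,  8.77613040e-06,
        1.30250717e+00, -9.54745470e-02]), 'dq': array([ 0.00227519, -0.00218156, -0.00214753,  0.00187806,  0.00233823,
        0.00069978]), 'joint_efforts': array([-1.24745284e-04, -8.83595324e+01, -3.84560502e+01, -3.57318049e-04,
        5.23350405e-03, -3.77376944e-05]), 'tcp_pos': array([ 0.22465274, -0.58290294,  0.25274309]), 'tool_rot': array([-5.64887992e-04,  9.83140012e-01,  1.82853483e-01, -4.58279585e-05]), 'force': array([ 0.01912174, -0.24961129,  0.23464698]), 'torque': array([-0.00187048, -0.04786402, -0.03171488]), 'gripper_force': 0.0, 'grip_width': 0.08554713722390743}
```

View pics/top0.png

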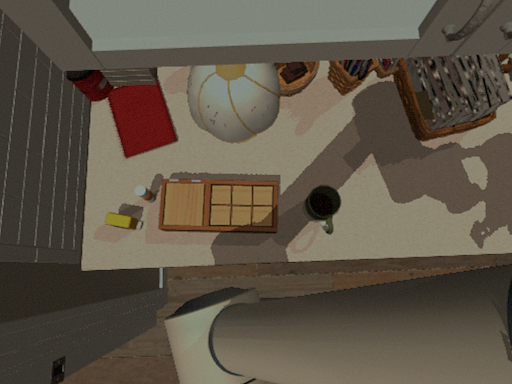

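View pics/side0.png

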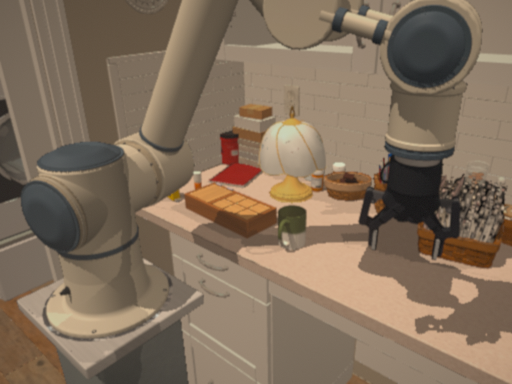

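The top view shows the box at columns 160–278, rows 180–233. The six tiles are at columns 210–273, the hatch at 163–205, the mug at (322,203), the tape at (120,220), the glue stick at (143,193), and a lamp behind at (235,90). Next I'll measure the tiles.

```bash
cat > h.py <<'E'
import numpy as np,cv2
from bench import vision
from scipy.spatial.transform import Rotation as R
def cam(n):
    c=vision.calibration(n); return c["camera_matrix"],np.array(c["origin"]),R.from_quat(np.array(c["rotation"]),scalar_first=True).as_matrix()
def cast(n,px,z):
    K,o,M=cam(n); px=np.atleast_2d(px).astype(float)
    d=np.c_[px,np.ones(len(px))]@np.linalg.inv(K).T@M.T
    return o+d*((z-o[2])/d[:,2])[:,None]
def proj(n,P):
    K,o,M=cam(n); q=(np.atleast_2d(P)-o)@M@K.T; return q[:,:2]/q[:,2:]
E
python3 - <<'E'
from h import *
im=cv2.imread("pics/top0.png"); hsv=cv2.cvtColor(im,cv2.COLOR_BGR2HSV)
for y,x in((192,220),(206,243),(205,182),(185,207),(231,200),(240,200),(206,230)):print((x,y),hsv[y,x])
g=hsv[:,:,2].astype(np.uint8)
roi=np.zeros_like(g);roi[178:238,155:285]=1
m=((g>128)&(hsv[:,:,1]>95)&(roi>0)).astype(np.uint8)
n,l,s,c=cv2.connectedComponentsWithStats(m,connectivity=4)
for i in range(1,n):
    if s[i,4]>60: print(s[i],c[i],cast("top",c[i],.055)[0].round(4))
big=cv2.resize(im[170:245,150:290],None,fx=5,fy=5,interpolation=cv2.INTER_CUBIC)
cv2.imwrite("pics/crop.png",big)
E
```

```text
(220, 192) [ 19 128 140]
(243, 206) [ 17 133  94]
(182, 205) [ 17 136 141]
(207, 185) [ 12 166 115]
(200, 231) [ 12 129  73]
(200, 240) [ 15  68 139]
(230, 206) [ 15 139 108]
[ 164  183   40   43 1514] [183.72523118 204.09313078] [0.4751 0.1587 0.055 ]
[212 186  18  18 306] [220.84313725 194.37581699] [0.4961 0.0657 0.055 ]
[233 186  18  19 319] [241.55172414 195.        ] [0.4924 0.0139 0.055 ]
[254 187  18  18 309] [262.55016181 195.08737864] [ 0.4901 -0.0387  0.055 ]
[211 206  19  19 321] [219.91588785 214.57943925] [0.4451 0.069  0.055 ]
[232 207  19  18 309] [240.79935275 215.3592233 ] [0.4411 0.0174 0.055 ]
[253 207  19  16 204] [260.27941176 212.92156863] [ 0.4453 -0.031   0.055 ]
```

View pics/crop.png

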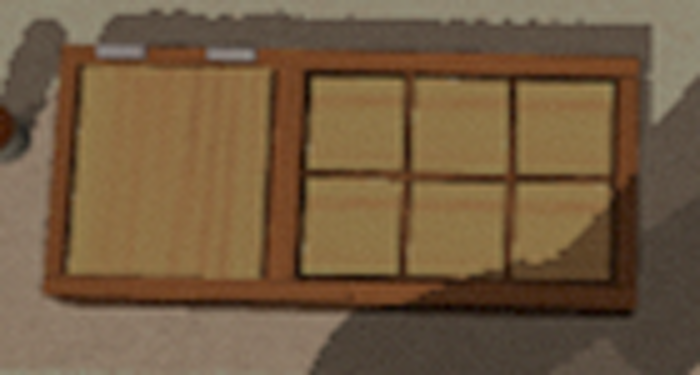

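```bash
python3 - <<'E'
from h import *
print("base",cast("side",[[291,195],[291,200]],0))
def tri(a,b):
    o1,o2=cam("top")[1],cam("side")[1]
    d=[]
    for n,p in(("top",a),("side",b)):
        v=cast(n,p,0)[0]-cam(n)[1]; d.append(v/np.linalg.norm(v))
    s=np.linalg.lstsq(np.c_[d[0],-d[1]],o2-o1,rcond=None)[0]
    P,Q=o1+s[0]*d[0],o2+s[1]*d[1]; return (P+Q)/2,np.linalg.norm(P-Q)
print("shade centre",tri((235,95),(292,152)))
print("shade top",tri((230,66),(292,122)))
print("near edge rays",[cast("top",(236,142),z)[0].round(3) for z in(.1,.15,.2,.25)])
print("side px heights", [proj("side",(.467,.016,z)) for z in (.055,)])
E
```

```text
base [[ 0.72154915  0.01483986  0.        ]
 [ 0.6887794  -0.00986751  0.        ]]
shade centre (array([0.71585324, 0.01484262, 0.15736562]), np.float64(0.010136625725972594))
shade top (array([0.72785787, 0.02152302, 0.25641865]), np.float64(0.0035110690610157588))
near edge rays [array([0.616, 0.022, 0.1  ]), array([0.598, 0.02 , 0.15 ]), array([0.58 , 0.017, 0.2  ]), array([0.561, 0.015, 0.25 ])]
side px heights [array([[240.26103611, 205.61403289]])]
```

>>> step_arm(rows=[0,0,0,0.14,0,0,0,0.28,0,0,0,0.426,0,0,0,0.426], grip=0)

```text
time_s: 0.5
tcp_pos: [0.2247, -0.583, 0.253]
tool_rot: [-0.0, 1.0, -0.031, -0.0]
force: [0.3, 0.5, -0.3]
grip_width: 0.028
gripper_force: 0.0
```

>>> step_arm(rows=[15,-45,0,0,30,-92,0,0,45,-140,0,0,60,-188,0,0,75,-235,0,0,90,-283,0,0,106,-330,0,0,121,-378,0,0,136,-426,0,0,151,-473,0,0,166,-520,0,0,178,-560,0,0])

```text
time_s: 1.7
tcp_pos: [0.4354, -0.0321, 0.2534]
tool_rot: [-0.0, 1.0, -0.026, 0.0]
force: [0.3, -1.9, -0.4]
grip_width: -0.0
gripper_force: 0.0
```

>>> step_arm(rows=[0,0,0,0,0,0,0,0])

```text
time_s: 1.9
tcp_pos: [0.435, -0.0338, 0.2532]
tool_rot: [0.0, 1.0, -0.026, -0.0]
force: [0.7, -0.6, 0.1]
grip_width: 0.0002
gripper_force: 0.0
```

>>> step_arm(rows=[3,0,40,0,3,0,80,0,3,0,115,0,3,0,145,0,3,0,160,0,3,0,168,0,3,0,168,0,3,0,168,0])

```text
time_s: 2.7
tcp_pos: [0.4383, -0.0353, 0.0859]
tool_rot: [0.0, 1.0, -0.029, 0.0]
force: [-0.4, -0.0, 0.3]
grip_width: -0.0002
gripper_force: 0.0
```

>>> step_arm(rows=[0,0,1,0,0,0,2,0,0,0,3,0,0,0,4,0,0,0,4,0,0,0,4,0])

```text
time_s: 3.3
tcp_pos: [0.438, -0.0346, 0.0813]
tool_rot: [-0.0, 1.0, -0.029, -0.0]
force: [-0.8, -0.3, 0.0]
grip_width: 0.0003
gripper_force: 0.0
```

>>> step_arm(rows=[0,0,0.5,0,0,0,1,0,0,0,1.5,0,0,0,2,0,0,0,2,0,0,0,2,0])

```text
time_s: 3.9
tcp_pos: [0.438, -0.0347, 0.0793]
tool_rot: [-0.0, 1.0, -0.029, -0.0]
force: [0.2, 0.1, -0.2]
grip_width: 0.0003
gripper_force: 0.0
```

>>> step_arm(rows=[0,0,0.5,0,0,0,1,0,0,0,1.5,0,0,0,1.5,0,0,0,1.5,0])

```text
time_s: 4.4
tcp_pos: [0.438, -0.0347, 0.0778]
tool_rot: [-0.0, 1.0, -0.029, -0.0]
force: [-0.2, -0.4, 0.3]
grip_width: 0.0
gripper_force: 0.0
```

>>> step_arm(rows=[0,0,0.5,0,0,0,1,0,0,0,1,0,0,0,1,0])

```text
time_s: 4.8
tcp_pos: [0.438, -0.0347, 0.077]
tool_rot: [0.0, 1.0, -0.029, 0.0]
force: [-1.9, -0.2, 8.3]
grip_width: 0.0
gripper_force: 4.5
```

N- is rigid: 8 N at contact height 0.077. Next is N0.

>>> step_arm(rows=[0,0,-8,0,0,-26,-8,0,0,-52,-8,0,0,-52,-8,0,0,-52,-4,0,0,-52,-1,0,0,-52,0,0,0,-52,0.3,0,0,-52,0.3,0,0,-52,0.3,0])

```text
time_s: 5.8
tcp_pos: [0.441, 0.017, 0.0765]
tool_rot: [-0.0, 1.0, -0.029, -0.0]
force: [0.7, 0.4, -0.0]
grip_width: -0.0001
gripper_force: 0.0
```

>>> step_arm(rows=[0,0,0.3,0,0,0,0.6,0,0,0,0.6,0,0,0,0.6,0])

```text
time_s: 6.2
tcp_pos: [0.441, 0.0172, 0.0759]
tool_rot: [0.0, 1.0, -0.029, 0.0]
force: [-0.9, -2.5, 1.8]
grip_width: 0.0001
gripper_force: 1.3
```

>>> step_arm(rows=[0,0,0.2,0,0,0,0.4,0,0,0,0.4,0,0,0,0.4,0])

```text
time_s: 6.6
tcp_pos: [0.441, 0.0172, 0.0755]
tool_rot: [-0.0, 1.0, -0.029, 0.0]
force: [-0.8, -1.3, 1.7]
grip_width: -0.0001
gripper_force: 1.1
```

>>> step_arm(rows=[0,0,0.2,0,0,0,0.4,0,0,0,0.4,0,0,0,0.4,0])

```text
time_s: 7.0
tcp_pos: [0.4411, 0.0172, 0.0751]
tool_rot: [-0.0, 1.0, -0.029, 0.0]
force: [0.3, -2.0, 1.3]
grip_width: -0.0002
gripper_force: 0.9
```

N0 gives way under small force, so it is the button. I'll press on until it stops.

>>> step_arm(rows=[0,0,0.6,0,0,0,1.2,0,0,0,1.8,0,0,0,2.4,0,0,0,3,0,0,0,3.5,0,0,0,3.5,0])

```text
time_s: 7.7
tcp_pos: [0.441, 0.0173, 0.0715]
tool_rot: [-0.0, 1.0, -0.029, -0.0]
force: [-0.8, 0.2, -0.2]
grip_width: -0.0004
gripper_force: 0.0
```

>>> step_arm(rows=[0,0,0.3,0,0,0,0.6,0,0,0,0.6,0])

```text
time_s: 8.0
tcp_pos: [0.441, 0.0173, 0.071]
tool_rot: [-0.0, 1.0, -0.029, 0.0]
force: [0.4, -0.1, 3.0]
grip_width: 0.0
gripper_force: 1.8
```

>>> step_arm(rows=[0,0,0.3,0,0,0,0.3,0,0,0,0.3,0])

```text
time_s: 8.3
tcp_pos: [0.441, 0.0173, 0.0709]
tool_rot: [-0.0, 1.0, -0.029, 0.0]
force: [-2.1, -0.2, 11.5]
grip_width: 0.0004
gripper_force: 5.9
```

>>> step_arm(rows=[0,0,0.3,0,0,0,0.3,0,0,0,0.3,0])

```text
time_s: 8.6
tcp_pos: [0.4411, 0.0173, 0.0709]
tool_rot: [0.0, 1.0, -0.029, 0.0]
force: [-2.6, 0.3, 19.8]
grip_width: 0.0
gripper_force: 9.7
```

It has bottomed out after about 6 mm, with force rising to 20 N. I'll lift straight up and check.

>>> step_arm(rows=[0,0,-10,0,0,0,-35,0,0,0,-75,0,0,0,-115,0,0,0,-150,0,0,0,-170,0,0,0,-170,0,0,0,-170,0])

```text
time_s: 9.4
tcp_pos: [0.4409, 0.0173, 0.2406]
tool_rot: [0.0, 1.0, -0.029, 0.0]
force: [-0.4, 0.8, 0.1]
grip_width: 0.0002
gripper_force: 0.0
```

```bash
python3 - <<'E'
from bench import readout, vision
import cv2
a=vision.grab_frame("side")[:,:,::-1]
cv2.imwrite("pics/s1.png",cv2.resize(a[140:260,150:330],None,fx=4,fy=4))
s=readout.state();print(s["tcp_pos"],s["force"])
E
```

```text
[0.44056501 0.01728394 0.23992317] [-0.04664602 -0.07857785  0.57505977]
```

View pics/s1.png

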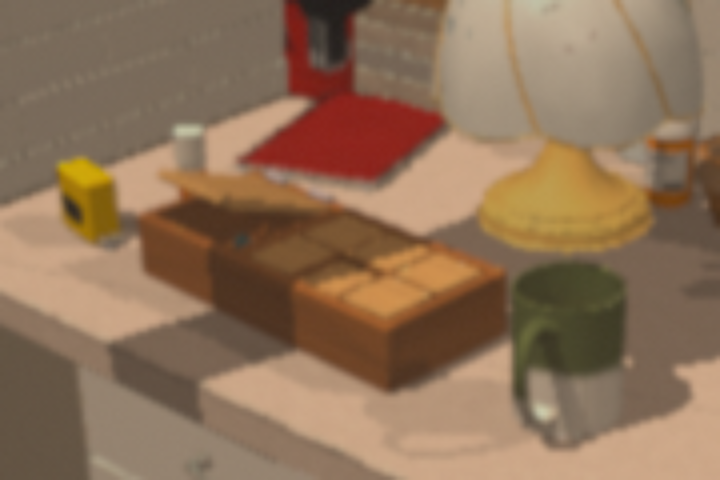

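The hatch stands ajar at crop (250,190), the middle near tile is sunk, and the mug, tape and glue stick are all upright. The arm is clear, so I'm handing in.

```bash
python3 -c "
from bench import env
print(env.close_job())"
```

```text
the job is handed in; nothing more can be done
None
```

The middle tile on the robot's side was the button: I pressed it in about 6 mm, the hatch now stands ajar, the mug, tape measure and glue stick are still upright in the last picture, and the job is handed in (no verdict was returned).

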